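Pack the tool chest, break the lid stay and lower the lid

TASK

Close up the wooden tool chest for the day. First put the tape measure, which was left out beside the chest on this bench, into the empty right-hand bay of the chest and let go of it, with the lid still propped. Then break the locked folding lid stay by pushing its knee towards the hinges, past straight, and lower the lid under control until it is fully shut: do not let it drop or slam, and do not disturb the wax tin, the glue bottle and the screw jar on this bench.

Things in the scene. Friction and masses are not known exactly. Their poses are not given: they have to be found in the camera images.
- chest: Wooden tool chest fixed to the bench, 220 deep (x) x 290 wide (y) x 105 mm high to the rim, walls 12, floor 10 mm. Origin: centre of its underside, on the bench. x points from its front (robot's side) to its hinges, y to its left, z up. A low divider at y = +15 mm splits it: the left bay holds pliers, a screwdriver and, along the left wall, the folding stay; the right bay is empty.
- bay (a point): Centre of the floor of the empty right-hand bay of the chest, 10 mm above the bench (chest x = 0, y = -60 mm). The bay is 196 mm along x, 145 mm along y and 95 mm deep from rim to floor.
- lid_hinge (a point): Middle of the lid's hinge axis, on the rear top edge of the chest (chest x = +110 mm, z = 105 mm); the axis runs along the chest's y. The chest's axes.
- lid (a joint): Lid angle, rad: 0 as found, propped open 80 degrees from shut; grows as it closes; 1.396 = fully shut on the rim (hard stop). Wooden panel 222 x 290 x 14 mm, about 0.55 kg. Its stiff hinge holds it where it is left while steeper than about 60 degrees above shut (values below about 0.3); further down it falls by its own weight unless held.
- lid_handle (a point): Centre of the lid's bar handle: steel bar 12 mm thick along the chest's y, 100 mm clear between posts, on the outer face near the front edge: 185 mm from the hinge axis along the lid, 60 mm above the lid's inner face, 45 above the outer. Propped: behind the lid, about 0.30 m up; shut: 165 mm up, chest x = -75 mm. Pinch it from above along the chest's x at any lid angle; it turns in the fingers.
- stay_knee (a joint): Knee of the folding stay (two flat steel straps, 115 mm lower, 150 mm upper, from left wall to lid), rad: 0 as found, on its stop just past straight towards the robot, which locks the lid; 0.12 straight; grows as the knee is pushed towards the hinges (chest +x); 2.93 with the lid shut. About 0.45 after 25 mm of push. 1 to 4 N breaks it; pressing the lid only locks it.
- tape_center (a point): Centre of the body of the tape measure, half-way up; it stands upright on this bench to the right of the chest (not the one on the far bench), 36 mm thick (its own x, grasp across this), 71 mm long (its own y, a small steel hook low at the +y end included), 64 mm high, about 0.28 kg.
- wax_tin: Round flat wax tin, 67 mm across, 33 mm high, standing loose on the bench at the right of the chest (it may be in front of or beyond the tape measure). Origin: centre of its underside. Leave it alone.
- glue_bottle: Glue bottle with a pointed cap, 52 x 62 x 187 mm, standing loose at the left end of this bench. Origin: centre of its underside. Leave it alone.
- screw_jar: Lidded glass jar, 68 mm across, 84 mm high, standing loose at the near left. Origin: centre of its underside. Leave it alone.
- knee_tab (a point): Centre of the rolled end (12 mm thick, 18 mm long along the chest's y) of the thumb tab on the stay's knee: a small steel tab that points from the knee rivet 26 mm towards the front. Propped: at chest x = -30, y = +107 mm, 158 mm above the bench, above the rim, free from the front. Push it 20 to 35 mm level towards the hinges; the stay is then broken and the lid still stands.
Not all that is in view belongs to the job. What is meant by the part that bears tape_center is not purple, and is the smaller of those in its own colour.

How it is judged (in metres and radians):
On the way, in this order (a step that is already met when the one before it is completed fails the run):
1. the tape measure lies or stands in the right-hand bay, let go, while the stay is still locked (x of tape_center in the frame of chest between -0.1 and 0.1 m and y of tape_center in the frame of chest between -0.135 and 0.01 m and height (world z) of tape_center below 0.06 m and contact force between the fingers and tape_measure below 0.1 N and value of joint stay_knee below 0.12 rad), for 0.2 s.
2. the stay is broken: its knee is folded well past straight with the lid still up (value of joint stay_knee above 0.3 rad and value of joint lid below 0.6 rad), for 0.1 s.
At the end, for the whole second after the job is handed in: The lid is fully shut (within about 1 degree, at rest) and the tape measure is inside the chest's right-hand bay, below the rim (value of joint lid above 1.375 rad and velocity of joint lid below 0.05 rad/s and x of tape_center in the frame of chest between -0.1 and 0.1 m and y of tape_center in the frame of chest between -0.135 and 0.01 m and height (world z) of tape_center below 0.06 m); the robot touches nothing.
It fails at once if the lid drops or is slammed shut (faster than 2.5 rad/s on its way down) (value of joint lid above 0.5 rad and velocity of joint lid above 2.5 rad/s).
It fails at once if the wax tin, the glue bottle or the screw jar is moved by more than 30 mm (distance of any of wax_tin, glue_bottle, screw_jar from where it was at the start of the episode above 0.03 m).
It also fails if it takes over 67 s, if anything falls off the work surface, if the arm or the gripper's body presses on something with over 40 N, if the wrist force passes 120 N, or if a joint passes its speed limit or range.

ROBOT

A 6-joint arm with a two-finger parallel gripper is mounted at the origin on a cart in front of the work surface, level with it; the furniture and walls round the work are solid. World frame = base frame: x ahead of the robot, y to its left, z up, the work surface at z = 0. Lengths are in mm, angles in rad, forces in N, time in s.
With the tool pointing down it reaches from about 325 to 750 mm from the base axis. Payload 7.6 kg.
Tool frame: the origin (TCP) lies midway between the tips of the shut fingers; the grasp point (between the pads) lies 19 mm behind it; z points along the fingers, y is the line along which they close (so a half turn about z gives the same grasp; the last joint's range is limited). The gripper opens to 85 mm and grips with 20 to 120 N. Pads are 22 mm wide; open, the fingers measure 114 mm over their backs; the gripper's body (76 mm by 85 mm) begins 54 mm behind the grasp point. The pads swing forward as they close: fully open they stand 13 mm farther back than shut.
Start: joints at [-1.247, 0.052, 1.401, -0, 1.689, -0.07], TCP at [201.468, -484.826, 231.323] pointing down, gripper open.
Joint ranges: [-2.9, 2.9], [-0.91, 2.17], [0.12, 2.37], [-1.06, 4.2], [0.26, 2.73], [-2.93, 2.93]. Speed limits (rad/s): [2.57, 2.57, 3.01, 3.14, 3.14, 3.14].

INTERFACE

Orientations are given as [roll, pitch, yaw] about the fixed x, y, z axes, in that order (R = Rz(yaw) Ry(pitch) Rx(roll)).
In Python, from cell import env, imaging, ticket gives the robot as it stands. The module is installed in compiled form; this text tells all that it offers.
- The arm moves only by the tool servo_tool, never from a script. Its argument "steps" is a list of rows, each a list of 5 numbers: the shift along the tool's x, y, z normalised to -1 to 1, where 1 is 0.75 m, then the turn about the tool's z normalised to -1 to 1, where 1 is 0.5 rad, then the opening, from 0 (shut) to 1 (fully open). In form: [[x, y, z, turn, fingers], ...]. A call has 1 to 5 rows; each row shifts and turns the commanded pose from where the row before left it, along the tool's axes as they then stand; what a row does not reach is not made up. A row lasts 1/10 s, in which the tool goes at most 50 mm and 8.59 degrees, less where a joint would pass 70% of its speed; a pose out of reach is approached as far as the arm can. A call with a number of a shift or a turn outside -1 to 1 is refused whole. A call with a gripper value outside its range is refused whole. The fingers move at their own pace and stop on an object; the grip force is fixed at half the most. Time passes only in rows, so rows that do not move let the fingers close. It gives the time, the measured TCP pose, the force, the opening and the grip force at its end, in the units of the state.
- env.read_state(): the state, without advancing time (a new reading comes with each control period).
- imaging.capture(name): name is "scene" or "side" or "wrist"; returns a dict with "frame" (400x640x3 uint8, red, green, blue), "vertical_fov" (degrees; the focal length in pixels is half the picture's height over the tangent of half this angle, whatever the lens; pixels are square), "cx", "cy" (the principal point, pixels), "R" (3x3) and "t" (3): a world point X has camera coordinates R X + t. Camera axes: x right, y down, z forward; pixel columns grow to the right and rows downward; lengths in mm; the calibration is good to about 2 mm. A picture is of the moment at which its call begins. There is no depth.
- ticket.finish_job(): hands the job in; it is judged then, once.
The state is a dict: "clock": time; "joint_pos": joint angles; "joint_vel": joint speeds; "tau": joint torques, N m; "position": TCP position; "tcp_rot": TCP orientation; "wrist_force": force on the tool from outside, world axes, zero at the start; "ft_torque": the same for the moment, N m; "opening": opening from 0.0 (shut) to 1.0 (fully open); "finger_force": force on a finger pad.
Only numpy, scipy, OpenCV 4.12 (cv2) and the standard library are available. Lean on these libraries where they do the work, as an engineer would, in place of code of your own. Each camera call takes 0.05 s, during which the arm holds its last target. There are 200 camera calls.

## Working session

There is one attempt and no reset: what is moved stays moved. The work goes in short steps, Python scripts to look and compute and a tool call to move; the robot and the scene stay as the last step left them, time stands still between calls to the robot, and variables do not carry over. Pictures are saved under pics/ and viewed, at most 10 in all, crops included, and the job is handed in when it is done.

Besides the shell and the picture viewer there is one more tool, called after "Emit:" as a command line: name --pt "numbers of a row" for each row, then --argument value for the rest. servo_tool: Moves the arm, as the interface text tells. Scaled input: -1 to 1 covers 0.75 m each way for a shift and 0.5 rad each way for a turn. Its arguments: {"type":"object","properties":{"steps":{"type":"array","items":{"type":"array","items":{"type":"number","minimum":-1,"maximum":1}}}},"required":["steps"]}

```bash
mkdir -p pics; cat > h.py <<'E'
import numpy as np, cv2
from cell import env, imaging, ticket
def cap(n,f):
    c=imaging.capture(n); cv2.imwrite('pics/'+f,c['frame'][:,:,::-1]); np.savez('pics/'+f+'.npz',**c); return c
def ray(c,u,v):
    R=np.array(c['R']);t=np.array(c['t']);f=200/np.tan(np.radians(float(c['vertical_fov']))/2)
    d=R.T@np.array([(u-c['cx'])/f,(v-c['cy'])/f,1]); return -R.T@t,d/np.linalg.norm(d)
def plane(c,u,v,z):
    o,d=ray(c,u,v); return o+d*(z-o[2])/d[2]
def proj(c,X):
    R=np.array(c['R']);t=np.array(c['t']);f=200/np.tan(np.radians(float(c['vertical_fov']))/2)
    p=R@np.array(X,float)+t; return np.array([f*p[0]/p[2]+c['cx'],f*p[1]/p[2]+c['cy']])
E
python3 - <<'E'
from h import *
ims=[cap(n,n+'0.png') for n in('scene','side','wrist')]
for c in ims: print(c['vertical_fov'],c['cx'],c['cy'],-np.array(c['R']).T@c['t'])
print(env.read_state())
E
```

```text
54.518022444427295 318.6575301062405 196.19788353081822 [ 608.89318988 -640.08124858 1407.58284185]
48.00589909558738 318.7202152114803 202.814343973285 [ 1156.12197514 -1130.79245817  1341.08819877]
63.39284721046421 319.76764879457824 196.6252283151357 [ 271.19526332 -455.84280706  372.822919  ]
{'clock': 0.15, 'joint_pos': array([-1.24731865e+00,  5.26670870e-02,  1.40145896e+00, -2.18232573e-05,
        1.68860496e+00, -7.03041771e-02]), 'joint_vel': array([-9.80193148e-06,  1.91443344e-04, -2.48898537e-03,  6.60153388e-04,
        7.45534488e-05,  8.71914798e-05]), 'tau': array([ 2.82657136e-03, -3.81953180e+01, -3.60424483e+01,  1.22657761e-04,
        4.66720958e-03, -1.19289035e-05]), 'position': array([ 201.3776102 , -484.60510528,  230.69541409]), 'tcp_rot': array([-3.14045559e+00, -5.83435484e-05,  3.93779263e-01]), 'wrist_force': array([-0.04822026,  1.08218357,  0.34856392]), 'ft_torque': array([ 0.05859656, -0.03641157,  0.06583026]), 'finger_force': 0.0, 'opening': 0.999512620487065}
```

View pics/scene0.png

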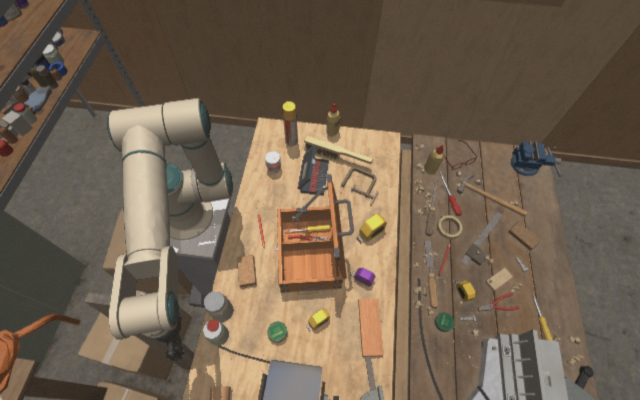

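View pics/side0.png

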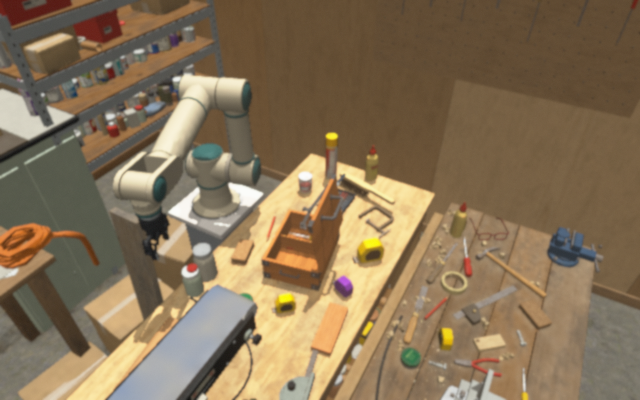

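Tape candidates in the scene picture:
- (318,320): small yellow, right of the chest.
- (373,226): larger yellow, behind the chest.
- (365,275): purple.
- (466,290): yellow, on the far bench.

I choose (318,320), the smaller yellow one on this bench. The wax tin is at (277,331). I'll check this in a close crop.

```bash
python3 - <<'E'
from h import *
im=cv2.imread('pics/scene0.png')
a=cv2.resize(im[175:355,230:400],None,fx=3.3,fy=3.3,interpolation=cv2.INTER_CUBIC)
cv2.imwrite('pics/crop0.png',a)
for n in('scene','side'):
    c=np.load(f'pics/{n}0.png.npz'); h=cv2.cvtColor(c['frame'],cv2.COLOR_RGB2HSV)
    m=cv2.inRange(h,(22,150,110),(34,255,255))
    k,l,s,ce=cv2.connectedComponentsWithStats(m)
    for i in range(1,k):
        if s[i,4]>40: print(n,s[i],ce[i],plane(c,*ce[i],40).round())
E
```

```text
scene [366 215  18  15  57] [376.24561404 222.71929825] [758.  48.  40.]
scene [462 282  13  14 103] [468.0776699  288.33980583] [1100. -169.   40.]
scene [312 310  16  14  43] [320.90697674 316.76744186] [ 589. -337.   40.]
side [325 132  13   9  92] [331.4673913  135.76086957] [226. 696.  40.]
side [358 238  25  24 315] [368.64126984 246.84761905] [735.  48.  40.]
side [276 293  19  19 211] [284.20853081 300.40758294] [ 581. -336.   40.]
side [362 322  11  14  85] [367.03529412 328.25882353] [ 884. -297.   40.]
side [441 328  13  22 232] [446.56896552 337.89224138] [1128. -203.   40.]
side [522 392   6   8  42] [524.4047619  395.97619048] [1387. -281.   40.]
```

View pics/crop0.png

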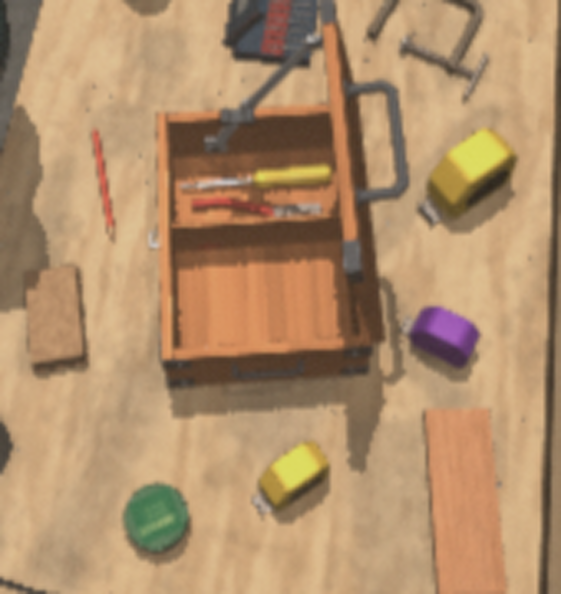

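The crop confirms it: small yellow tape at crop (293,475), hook at its lower left (262,503). The wax tin is at (157,518), and the right bay is empty. Next I compute poses.

```bash
python3 - <<'E'
from h import *
c=np.load('pics/scene0.png.npz')
def P(u,v,z): return plane(c,u/3.3+230-.35,v/3.3+175-.35,z).round(1)
for n,u,v,z in [('FL',160,113,105),('FR',164,358,105),('RR',372,346,105),('RL',335,107,105),('tin',157,516,33),('t1',263,478,64),('t2',308,445,64),('t3',327,463,64),('t4',285,500,64),('hook',262,503,8),('tapeTop',296,473,64),('handleTop',390,90,300),('handleBot',398,188,300),('knee',235,116,158),('tabend',215,143,158)]: print(n,P(u,v,z))
E
```

```text
FL [378.9  23.7 105. ]
FR [ 434.8 -258.7  105. ]
RR [ 647.5 -217.5  105. ]
RL [577.2  58.3 105. ]
tin [ 447.7 -402.3   33. ]
t1 [ 551.9 -356.7   64. ]
t2 [ 593.4 -317.7   64. ]
t3 [ 615.  -333.2   64. ]
t4 [ 577.1 -375.4   64. ]
hook [ 552.1 -370.5    8. ]
tapeTop [ 584.7 -347.4   64. ]
handleTop [633.7 -20.1 300. ]
handleBot [ 651.  -124.7  300. ]
knee [470.6   4.  158. ]
tabend [454.1 -31.7 158. ]
```

Emit:
servo_tool --pt "0 0 -0.02 -0.26 1" --pt "0 0 -0.02 -0.26 1" --pt "0 0 0 -0.26 1"

```text
clock: 0.45
position: [201.7, -485.4, 263.4]
tcp_rot: [3.139, 0.002, 0.789]
wrist_force: [-0.4, -0.0, -0.0]
opening: 1.0
finger_force: 0.0
```

Emit:
servo_tool --pt "0.053 0.0256 0 0 1" --pt "0.053 0.0256 0 0 1" --pt "0.053 0.0256 0 0 1" --pt "0.053 0.0256 0 0 1" --pt "0.053 0.0256 0 0 1"

```text
clock: 0.95
position: [411.5, -411.6, 261.0]
tcp_rot: [-3.141, 0.0, 0.784]
wrist_force: [-0.4, 0.0, 0.8]
opening: 1.001
finger_force: 0.0
```

Emit:
servo_tool --pt "0.053 0.0256 0 0 1" --pt "0.053 0.0256 0 0 1" --pt "0.053 0.0256 0.01 0 1" --pt "0.053 0.0256 0.02 0 1" --pt "0 0 0 0 1"

```text
clock: 1.45
position: [580.0, -351.0, 232.6]
tcp_rot: [-3.133, 0.0, 0.789]
wrist_force: [0.5, -0.2, -0.8]
opening: 0.998
finger_force: 0.0
```

```bash
python3 - <<'E'
from h import *
c=cap('wrist','w1.png'); s=env.read_state(); print(s['clock'],s['position'],s['tcp_rot'],s['joint_pos'])
print(-c['R'].T@c['t'],c['R'])
h=cv2.cvtColor(c['frame'],cv2.COLOR_RGB2HSV)
m=cv2.inRange(h,(20,130,80),(36,255,255))
k,l,st,ce=cv2.connectedComponentsWithStats(m)
for i in range(1,k):
    if st[i,4]>300:
        print(st[i],ce[i]); 
        r=cv2.minAreaRect(np.argwhere(l==i)[:,::-1].astype(np.float32)); print([plane(c,*p,64).round(1)[:2] for p in cv2.boxPoints(r)])
E
```

```text
1.5 [ 578.1920447  -352.67211774  234.67475816] [-3.13561320e+00  1.06527573e-03  7.87296685e-01] [-6.02232044e-01  5.04100629e-01  8.56519192e-01  3.08636694e-05
  1.78704636e+00  1.81277314e-01]
[ 634.40380695 -298.72517474  374.84878923] [[ 0.70934865 -0.70482621 -0.00667131]
 [-0.67304311 -0.68011239  0.29062022]
 [-0.20937398 -0.20166098 -0.95681523]]
[300 127  36  65 860] [318.9244186  153.16046512]
[array([ 556.6, -345.7]), array([ 602.7, -303.2]), array([ 625.1, -326.6]), array([ 580.3, -370.5])]
```

View pics/w1.png

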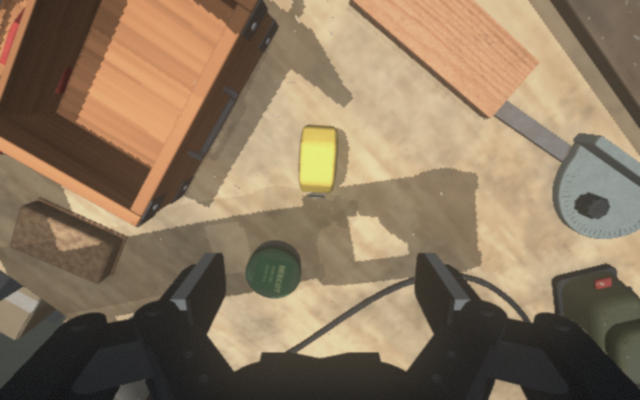

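The wrist picture shows the tape at (319,160), standing on its own and aligned with the tool. The tin is at (273,270), well clear. I go down and grasp.

Emit:
servo_tool --pt "0.024 -0.002 0.04 0 1" --pt "0 0 0.06 0 1" --pt "0 0 0.06 0 1" --pt "0 0 0.06 0 1" --pt "0 0 0.04 0 1"

```text
clock: 2.0
position: [586.4, -341.1, 40.8]
tcp_rot: [-3.138, 0.001, 0.783]
wrist_force: [-0.4, -0.9, -0.5]
opening: 0.997
finger_force: 0.0
```

Emit:
servo_tool --pt "0 0 0.03 0 1" --pt "0 0 0 0 1" --pt "0 0 0 0 0" --pt "0 0 0 0 0" --pt "0 0 0 0 0"

```text
clock: 2.5
position: [589.3, -341.7, 23.8]
tcp_rot: [3.138, -0.001, 0.784]
wrist_force: [-2.8, 2.1, 1.9]
opening: 0.517
finger_force: 1.5
```

Emit:
servo_tool --pt "0 0 0 0 0" --pt "0 0 0 0 0" --pt "0 0 0 0 0" --pt "0 0 0 0 0"

```text
clock: 2.9
position: [589.2, -341.3, 23.6]
tcp_rot: [3.139, -0.0, 0.784]
wrist_force: [-1.6, 2.2, 7.1]
opening: 0.421
finger_force: 59.2
```

Emit:
servo_tool --pt "0 0 -0.03 0 0" --pt "0 0 -0.05 0 0" --pt "0 0 -0.05 -0.28 0" --pt "0 0 -0.05 -0.28 0" --pt "0 0 -0.045 -0.28 0"

```text
clock: 3.4
position: [588.5, -340.8, 192.4]
tcp_rot: [3.14, 0.0, 1.21]
wrist_force: [-0.2, 0.3, -2.8]
opening: 0.416
finger_force: 59.4
```

Emit:
servo_tool --pt "0 0 0 -0.28 0" --pt "0 0 0 -0.28 0" --pt "0 0 0 -0.28 0" --pt "0 0 0 -0.28 0" --pt "0 0 0 0 0"

```text
clock: 3.9
position: [588.4, -340.8, 190.0]
tcp_rot: [-3.141, -0.0, 1.765]
wrist_force: [0.7, -0.3, -2.7]
opening: 0.416
finger_force: 59.3
```

Emit:
servo_tool --pt "0.05 -0.012 0 0 0" --pt "0.05 -0.012 0 0 0" --pt "0.05 -0.012 0 0 0" --pt "0.05 -0.012 0 0 0" --pt "0.055 -0.012 0 0 0"

```text
clock: 4.4
position: [506.8, -160.7, 190.1]
tcp_rot: [3.141, 0.0, 1.759]
wrist_force: [-0.0, 0.9, -2.1]
opening: 0.417
finger_force: 59.3
```

Emit:
servo_tool --pt "0 0 0 0 0" --pt "0 0 0 0 0"

```text
clock: 4.6
position: [507.7, -161.3, 190.6]
tcp_rot: [3.141, 0.001, 1.762]
wrist_force: [0.5, -0.2, -1.5]
opening: 0.422
finger_force: 59.7
```

```bash
python3 - <<'E'
from h import *
a=cap('wrist','w2.png');b=cap('scene','s2.png')
print(env.read_state()['position'])
cv2.imwrite('pics/v2.png',np.hstack([cv2.resize(a['frame'],(400,250))[:,:,::-1],cv2.resize(b['frame'][190:320,230:390],None,fx=2.5,fy=2.5)[:,:,::-1][:250]]))
E
```

```text
[ 508.01196884 -162.48560543  190.38591162]
```

View pics/v2.png

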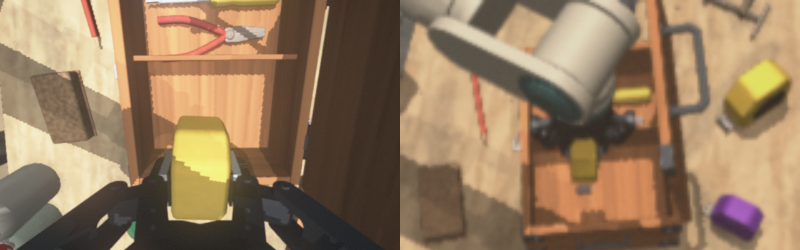

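```bash
python3 - <<'E'
from h import *
c=np.load('pics/w2.png.npz')
C=np.array([514.7,-96]);a=.195;X=np.array([np.cos(a),np.sin(a)]);Y=np.array([-X[1],X[0]])
W=lambda x,y,z:np.r_[C+x*X+y*Y,z]
im=cv2.cvtColor(c['frame'],cv2.COLOR_RGB2BGR)
def line(p,q,col): cv2.line(im,tuple(int(v) for v in proj(c,p)),tuple(int(v) for v in proj(c,q)),col,1)
line(W(-110,-145,105),W(-110,145,105),(255,0,0));line(W(110,-145,105),W(110,145,105),(255,0,0));line(W(-110,-145,105),W(110,-145,105),(255,0,0))
line(W(-98,12,10),W(98,12,10),(0,255,0));line(W(-98,-133,10),W(98,-133,10),(0,255,0));line(W(-98,-133,10),W(-98,12,10),(0,255,0));line(W(98,-133,10),W(98,12,10),(0,255,0))
cv2.imwrite('pics/v3.png',im)
E
```

```text
(no output)
```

View pics/v3.png

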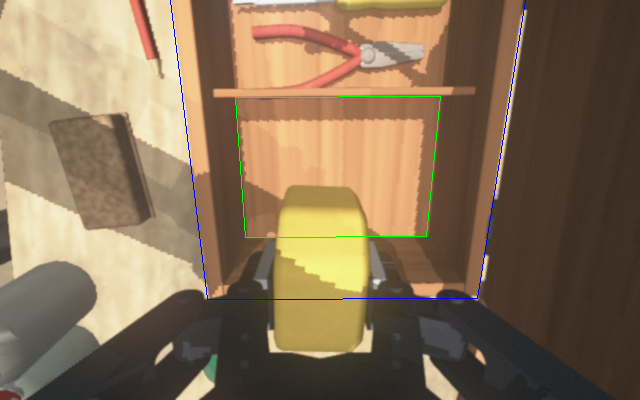

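The overlay matches the chest, so the TCP is over the right bay. I lower the tape and release it.

Emit:
servo_tool --pt "0 0 0.04 0 0" --pt "0 0 0.05 0 0" --pt "0 0 0.05 0 0" --pt "0 0 0.04 0 0" --pt "0 0 0.022 0 0"

```text
clock: 5.2
position: [506.4, -162.4, 35.1]
tcp_rot: [-3.138, -0.002, 1.761]
wrist_force: [0.3, 1.3, -1.7]
opening: 0.419
finger_force: 59.6
```

Emit:
servo_tool --pt "0 0 0.003 0 0" --pt "0 0 0 0 0" --pt "0 0 0 0 0.8" --pt "0 0 0 0 0.8" --pt "0 0 0 0 0.8"

```text
clock: 5.7
position: [508.3, -162.1, 37.4]
tcp_rot: [3.14, 0.001, 1.764]
wrist_force: [-0.4, -0.3, 1.5]
opening: 0.802
finger_force: 0.0
```

Emit:
servo_tool --pt "0 0 0 0 0.8" --pt "0 0 0 0 0.8" --pt "0 0 0 0 0.8" --pt "0 0 -0.02 0 0.8" --pt "0 0 -0.03 0 0.8"

```text
clock: 6.2
position: [506.9, -161.5, 73.8]
tcp_rot: [-3.139, -0.001, 1.764]
wrist_force: [-0.4, 0.0, 0.0]
opening: 0.799
finger_force: 0.0
```

Emit:
servo_tool --pt "0 0 -0.06 0 0.8" --pt "0 0 -0.06 0 0" --pt "0 0 -0.06 0 0" --pt "0 0 -0.03 0 0" --pt "0 0 0 0 0"

```text
clock: 6.7
position: [509.0, -162.3, 237.3]
tcp_rot: [3.134, 0.005, 1.764]
wrist_force: [0.5, -0.9, 0.1]
opening: 0.117
finger_force: 0.0
```

```bash
python3 - <<'E'
from h import *
a=cap('wrist','w4.png');b=cap('side','s4.png')
print(env.read_state()['position'])
cv2.imwrite('pics/v4.png',np.hstack([cv2.resize(a['frame'],(400,250))[:,:,::-1],cv2.resize(b['frame'][170:295,230:430],(400,250))[:,:,::-1]]))
E
```

```text
[ 507.62346487 -161.79021557  231.89630469]
```

View pics/v4.png

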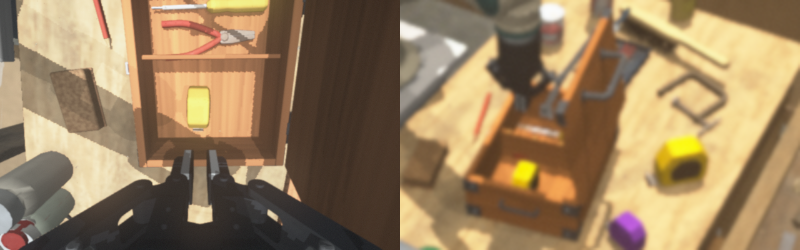

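The tape stands in the right bay (wrist crop (199,107)), released. Next I move to a point in front of the knee tab.

Emit:
servo_tool --pt "0 -0.05 0 0 0" --pt "0.055 -0.018 0 0 0" --pt "0.055 0 0 0 0" --pt "0.055 0 0 0 0" --pt "0.055 0 0 0 0"

```text
clock: 7.3
position: [424.6, -8.3, 229.6]
tcp_rot: [-3.139, -0.001, 1.763]
wrist_force: [1.6, 0.1, -0.2]
opening: -0.002
finger_force: 0.0
```

Emit:
servo_tool --pt "0.007 0 0 0 0" --pt "0 0 0.04 0 0" --pt "0 0 0.04 0 0" --pt "0 0 0.03 0 0" --pt "0 0 0 0 0"

```text
clock: 7.8
position: [422.5, -4.6, 144.4]
tcp_rot: [-3.133, -0.002, 1.763]
wrist_force: [-0.0, -0.8, 0.6]
opening: 0.001
finger_force: 0.0
```

```bash
python3 - <<'E'
from h import *
a=cap('wrist','w5.png');b=cap('side','s5.png')
s=env.read_state();p=s['position']; print(p,s['opening'])
C=np.array([514.7,-96]);t=.195;X=np.array([np.cos(t),np.sin(t)]);Y=np.array([-X[1],X[0]])
print((p[:2]-C)@X,(p[:2]-C)@Y)
im=[c['frame'][:,:,::-1].copy() for c in(a,b)]
for c,i in zip((a,b),im):
    q=proj(c,np.r_[C-30*X+107*Y,158]);print(q); cv2.circle(i,tuple(int(v) for v in q),2,(0,255,0),1)
cv2.imwrite('pics/v5.png',np.hstack([im[0][:,100:500],cv2.resize(im[1][170:295,270:395],(400,400))]))
E
```

```text
[424.67539503  -4.77905228 148.5954234 ] 0.002728715265849655
-70.6428619540425 106.93585394123691
[411.9570758  272.73097201]
[303.86936098 209.05440295]
```

View pics/v5.png

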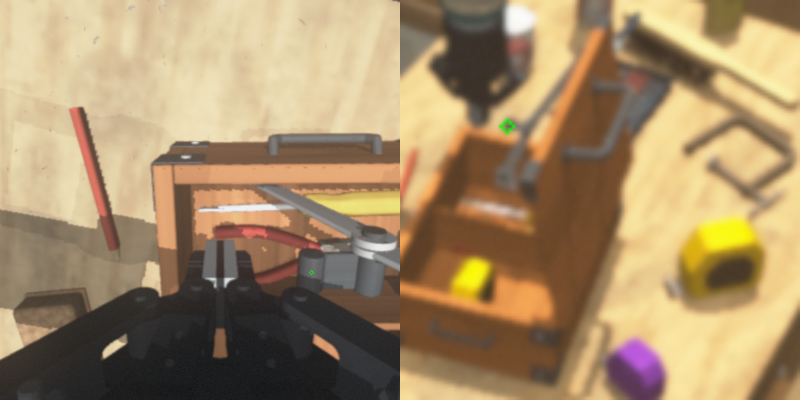

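The tab's rolled end is exactly at the predicted mark (411,272), and the shut fingers are in front of it at the right height. I push slowly.

Emit:
servo_tool --pt "0 0.009 0 0 0" --pt "0 0.008 0 0 0" --pt "0 0.007 0 0 0" --pt "0 0.007 0 0 0" --pt "0 0.007 0 0 0"

```text
clock: 8.4
position: [453.4, 1.1, 148.8]
tcp_rot: [-3.142, 0.0, 1.764]
wrist_force: [-0.7, -0.4, 0.0]
opening: -0.001
finger_force: 0.2
```

Emit:
servo_tool --pt "0 0.007 0 0 0" --pt "0 0.007 0 0 0" --pt "0 0.007 0 0 0" --pt "0 0.007 0 0 0" --pt "0 0.006 0 0 0"

```text
clock: 8.9
position: [476.9, 4.9, 147.9]
tcp_rot: [-3.137, 0.001, 1.763]
wrist_force: [-0.8, -6.0, -0.2]
opening: -0.003
finger_force: 0.0
```

Emit:
servo_tool --pt "0 0 0 0 0" --pt "0 0 0 0 0" --pt "0 0 0 0 0"

```text
clock: 9.2
position: [479.7, 4.1, 150.0]
tcp_rot: [3.138, 0.004, 1.761]
wrist_force: [5.4, -9.8, 2.3]
opening: -0.003
finger_force: 0.0
```

```bash
python3 - <<'E'
from h import *
a=cap('wrist','w6.png');b=cap('side','s6.png')
s=env.read_state();p=s['position']; print(p,s['wrist_force'])
C=np.array([514.7,-96]);t=.195;X=np.array([np.cos(t),np.sin(t)]);Y=np.array([-X[1],X[0]])
print((p[:2]-C)@X,(p[:2]-C)@Y)
im=[c['frame'][:,:,::-1].copy() for c in(a,b)]
cv2.imwrite('pics/v6.png',np.hstack([im[0][:,100:500],cv2.resize(im[1][170:295,270:395],(400,400))]))
E
```

```text
[479.77602655   4.03531634 150.12547589] [  4.4172977  -10.48046238   2.67608384]
-14.878586147931513 104.9065112892102
```

View pics/v6.png

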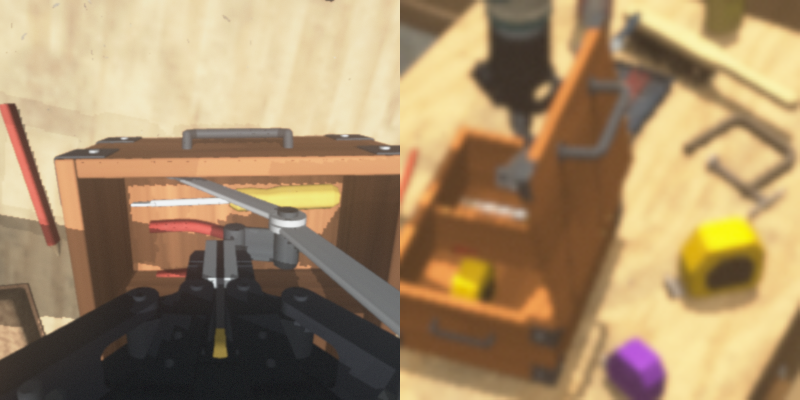

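```bash
python3 - <<'E'
from h import *
C=np.array([514.7,-96]);t=.195;X=np.array([np.cos(t),np.sin(t)]);Y=np.array([-X[1],X[0]])
L=lambda p:np.r_[((p[:2]-C)@X),((p[:2]-C)@Y),p[2]].round(1)
for f,px in(('w5',[(411,260),(474,236)]),('w6',[(335,230),(387,212)])):
    c=np.load(f'pics/{f}.png.npz')
    for u,v in px: print(f,[L(plane(c,u,v,z)) for z in(150,158,166)])
print(env.read_state()['ft_torque'])
E
```

```text
w5 [array([-28.5, 109.1, 150. ]), array([-30.9, 113.3, 158. ]), array([-33.3, 117.5, 166. ])]
w5 [array([ -0.8, 121.3, 150. ]), array([ -4.8, 124.8, 158. ]), array([ -8.9, 128.3, 166. ])]
w6 [array([ -6.1, 119.3, 150. ]), array([ -6.5, 122.7, 158. ]), array([ -7. , 126.1, 166. ])]
w6 [array([ 18.1, 128.2, 150. ]), array([ 16.3, 131.1, 158. ]), array([ 14.5, 134. , 166. ])]
[-0.77078238 -0.52521306 -0.58469115]
```

Emit:
servo_tool --pt "-0.003 0.003 0 0 0" --pt "-0.001 0.003 0 0 0" --pt "0 0 0 0 0" --pt "0 0 0 0 0"

```text
clock: 9.7
position: [483.0, 4.0, 148.6]
tcp_rot: [-3.141, -0.0, 1.764]
wrist_force: [-0.2, 0.4, -0.2]
opening: -0.004
finger_force: 0.0
```

Emit:
servo_tool --pt "0 -0.02 0 0 0" --pt "0 -0.04 0 0 0" --pt "0 -0.05 0 0 0" --pt "0 0 0 0 0"

```text
clock: 10.1
position: [399.0, -12.1, 148.1]
tcp_rot: [-3.14, -0.0, 1.763]
wrist_force: [-0.0, -0.2, 0.6]
opening: -0.001
finger_force: 0.0
```

```bash
python3 - <<'E'
from h import *
a=cap('wrist','w7.png');b=cap('side','s7.png')
s=env.read_state();p=s['position']; print(p,s['wrist_force'],s['joint_pos'])
im=[c['frame'][:,:,::-1].copy() for c in(a,b)]
cv2.imwrite('pics/v7.png',np.hstack([im[0][:,170:570],cv2.resize(im[1][170:295,270:395],(400,400))]))
E
```

```text
[402.00424684 -11.98888775 149.16054459] [0.6296732  0.50462922 0.29195934] [-1.21754856e-01 -2.68694855e-01  1.86146556e+00  8.91907289e-05
  1.54728878e+00 -3.14617508e-01]
```

View pics/v7.png

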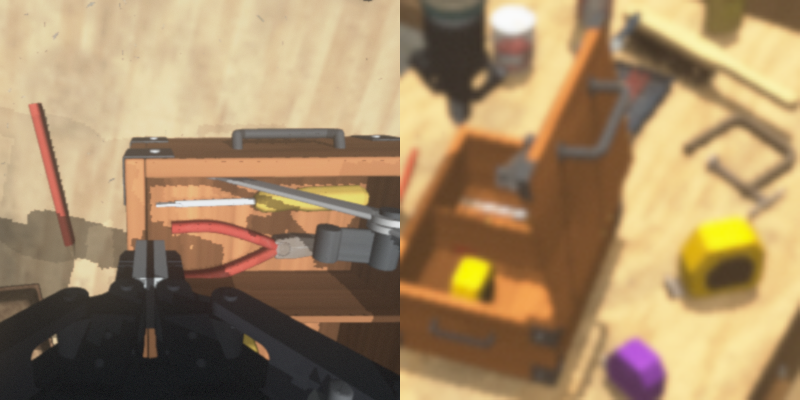

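The stay remains folded: the tab is well to the right of its first spot, and the lid still stands. In the side crop the handle bar runs (610,148) to (635,90), so its centre is at full-image (339,207). I compare that with the model.

```bash
cat >> h.py <<'E'
C=np.array([514.7,-96]);_t=.195;X=np.array([np.cos(_t),np.sin(_t)]);Y=np.array([-X[1],X[0]])
W=lambda x,y,z:np.r_[C+x*X+y*Y,z]
L=lambda p:np.r_[((p[:2]-C)@X),((p[:2]-C)@Y),p[2]].round(1)
def H(deg,y=0):
    a=np.radians(deg);return W(110-185*np.cos(a)+60*np.sin(a),y,105+185*np.sin(a)+60*np.cos(a))
E
python3 - <<'E'
from h import *
c=np.load('pics/side0.png.npz')
for d in(80,78,76,74): print(d,H(d).round(),L(H(d)),proj(c,H(d)).round(1))
# lid front-edge line pixel difference side0 vs side7: template-track handle & lid edge
a=cv2.cvtColor(np.load('pics/side0.png.npz')['frame'],cv2.COLOR_RGB2GRAY);b=cv2.cvtColor(np.load('pics/s7.png.npz')['frame'],cv2.COLOR_RGB2GRAY)
u,v=[int(q) for q in proj(c,H(80))]
for w in(14,20):
    T=a[v-w:v+w,u-w:u+w];S=b[v-w-8:v+w+8,u-w-8:u+w+8]
    r=cv2.matchTemplate(S,T,cv2.TM_CCOEFF_NORMED);_,m,_,l=cv2.minMaxLoc(r);print(m,l[0]-8,l[1]-8)
c=np.load('pics/w7.png.npz')
print([L(plane(c,497,226,z)) for z in(140,150,158)])
E
```

```text
80 [649. -69. 298.] [137.   -0.  297.6] [338.1 208.5]
78 [642. -71. 298.] [130.2  -0.  298.4] [336.3 207.9]
76 [636. -72. 299.] [123.5   0.  299. ] [334.4 207.4]
74 [629. -73. 299.] [116.7   0.  299.4] [332.6 206.9]
0.9858216047286987 0 0
0.9726485013961792 0 0
[array([ -7.2, 117.6, 140. ]), array([-13.1, 121.6, 150. ]), array([-17.8, 124.9, 158. ])]
```

```bash
python3 - <<'E'
from h import *
c=np.load('pics/side0.png.npz')
g=lambda f:cv2.cvtColor(np.load(f'pics/{f}.png.npz')['frame'],cv2.COLOR_RGB2GRAY)
a=np.radians
def P(d,r,y,o): # r along lid, o outward
    t=a(d);return W(110-r*np.cos(t)+o*np.sin(t),y,105+r*np.sin(t)+o*np.cos(t))
for nm,r,y,o in(('handle',185,0,60),('cornerR',222,-145,7),('cornerR_low',120,-145,7)):
    q=proj(c,P(80,r,y,o));q2=proj(c,P(78,r,y,o));print(nm,q.round(1),(q2-q).round(2))
    u,v=q.astype(int);w=9
    A=g('side0')[v-w:v+w,u-w:u+w]
    for f in('s5','s6','s7'):
        B=g(f)[v-w:v+w,u-w:u+w]
        try: s,M=cv2.findTransformECC(A,B,np.eye(2,3,dtype=np.float32),cv2.MOTION_TRANSLATION,(3,100,1e-5),None,3);print(f,round(s,3),M[:,2].round(2))
        except Exception as e: print(f,'fail')
c=np.load('pics/w7.png.npz');f=c['frame']
np.set_printoptions(linewidth=250)
hh=cv2.cvtColor(f,cv2.COLOR_RGB2HSV)
print(hh[200:280:6,470:580:6,1])
E
```

```text
handle [338.1 208.5] [-1.84 -0.57]
s5 1.0 [-0.03  0.03]
s6 0.967 [-0.41  0.27]
s7 0.978 [-0.32  0.1 ]
cornerR [308.8 226.6] [-2.22 -0.23]
s5 0.998 [ 0.04 -0.02]
s6 0.674 [-1.57 -0.48]
s7 0.92 [-1.62 -0.53]
cornerR_low [314.  249.1] [-1.16 -0.17]
s5 0.996 [-0.01 -0.01]
s6 fail
s7 0.417 [-1.31 -0.28]
[[ 24   3   6  16  18  18  24  82 124 124 126 135 109 100 103 109 103 106 107]
 [134 129 127 102  12   4   5  12  11  14  18  29  78  99  84  89 100 103 100]
 [126 128 128 126 125 126 124  72   6   1   5   4   9  16  24  14  19  19 101]
 [125 126 127 126 126 128 128 126 125 118  88  16  14   6   4   2   2   3   5]
 [126 128 126 116  84 108 126 126 122 117  98  56  10   7   1   2   2   2   1]
 [120 127 126  49  21  21  26   3   2   0   0   3  12   2   1   4   2   0   2]
 [ 61  57  53  45  13   0   2   0   5   2   2   7   5  15   0   5   0   5   4]
 [ 38  40  38  29   8   2   2   2   5   2   5   5   3   7   9   9   0  61  45]
 [ 27  37  45  22   3   2   5   5   5   2   7   9   8   0   8   9  10  99  93]
 [ 38  42  48  12   2   2   0   5   5   7   9   7   8   6  13  12  12  96  92]
 [128 126 125  41   0   2  18  24   2   7   7   9  11   3   8  14  11  98  94]
 [128 127 127 120 122 120 118 118 115 101  89 102  22  11  12   7  30 103  90]
 [116 111 114 113 111 107 103 101 103 110  98 105  96  95  92  93  98  96  92]
 [114 115 116 120 113 115 108 106 103 105 102  98 106 110 102 103  95 101  99]]
```

Lid corner tracking gives about 1.5° of lid motion, so the knee is at about 0.45 rad: the stay is broken and the lid stands at about 78.5°. I go up and over to the handle.

Emit:
servo_tool --pt "0 0 -0.04 0 0.4" --pt "0 0 -0.06 0 0.4" --pt "0 0 -0.06 0 0.4" --pt "0 0 -0.06 0 0.4" --pt "0 0 -0.06 0 0.4"

```text
clock: 10.7
position: [402.7, -11.8, 360.9]
tcp_rot: [3.141, 0.0, 1.764]
wrist_force: [0.9, 0.6, 0.1]
opening: 0.401
finger_force: 0.0
```

Emit:
servo_tool --pt "-0.0232 0.0502 0 0 0.4" --pt "-0.0232 0.0502 0 0 0.4" --pt "-0.0232 0.0502 0 0 0.4" --pt "-0.0232 0.0502 0 0 0.4" --pt "-0.0232 0.0502 0 0 0.4"

```text
clock: 11.2
position: [606.1, -61.4, 358.0]
tcp_rot: [3.141, -0.0, 1.764]
wrist_force: [0.3, -0.1, 0.6]
opening: 0.398
finger_force: 0.0
```

Emit:
servo_tool --pt "-0.0232 0.0502 0 0 0.4" --pt "0 0 0 0 0.4" --pt "0 0 0 0 0.4"

```text
clock: 11.5
position: [645.2, -71.1, 355.5]
tcp_rot: [-3.138, -0.002, 1.764]
wrist_force: [-1.1, 0.3, 0.8]
opening: 0.398
finger_force: 0.0
```

```bash
python3 - <<'E'
from h import *
s=env.read_state();print(s['position'],L(s['position']),s['tcp_rot'],s['joint_pos'],s['opening'])
c=cap('wrist','w8.png')
for d in(80,78.5,77): print(d,[proj(c,H(d,y)).round() for y in(-40,0,40)])
h=cv2.cvtColor(c['frame'],cv2.COLOR_RGB2HSV)
print(np.array([[1 if h[v,u,1]<60 and h[v,u,2]<150 else 0 for u in range(200,460,5)] for v in range(100,400,8)]).astype('U1').tolist().__len__())
for v in range(100,400,10): print(v,''.join('#' if h[v,u,1]<60 and h[v,u,2]<160 else '.' for u in range(160,480,4)))
E
```

```text
[645.22566736 -71.14011041 355.53733398] [132.9  -0.9 355.5] [-3.13766337e+00 -1.51134246e-03  1.76405090e+00] [-1.66701279e-01  4.52327188e-01  6.84877432e-01  3.36251717e-05
  2.00859784e+00 -3.59944634e-01] 0.39798442314433924
80 [array([324., 269.]), array([324., 215.]), array([324., 154.])]
78.5 [array([317., 269.]), array([316., 215.]), array([316., 154.])]
77 [array([309., 270.]), array([308., 215.]), array([308., 154.])]
38
100 ................................................................................
110 ....................####........................................................
120 ....................###################.........................................
130 ....................#####################.......................................
140 .....................................#####......................................
150 .....................................#####......................................
160 .....................................#####......................................
170 .....................................#####.......................
[... 1185 characters left out ...]
#.##################
320 .......##..##################.......................#.##########################
330 #.###.######################..........................##########################
340 ############################.............................#######################
350 #...########################............................#.###################...
360 ..###########..######################.....#.#........#..##########..############
370 ###########....###########################....#...#...############....##########
380 #########.....###########################.#.###.######.############.....########
390 ######.......#######################################################..#..#######
```

The bar is centred at column 317 against 316 predicted, so the model holds. I descend and pinch.

Emit:
servo_tool --pt "0 -0.0015 0.03 0 0.4" --pt "0 0 0.03 0 0.4" --pt "0 0 0.025 0 0.4" --pt "0 0 0.015 0 0.4" --pt "0 0 0.002 0 0.4"

```text
clock: 12.05
position: [641.8, -71.0, 282.6]
tcp_rot: [3.141, 0.0, 1.764]
wrist_force: [-0.3, -0.6, 0.2]
opening: 0.403
finger_force: 0.0
```

Emit:
servo_tool --pt "0 0 0 0 0.4" --pt "0 0 0 0 0" --pt "0 0 0 0 0" --pt "0 0 0 0 0" --pt "0 0 0 0 0"

```text
clock: 12.55
position: [642.9, -71.4, 284.1]
tcp_rot: [3.139, 0.001, 1.764]
wrist_force: [-1.8, 0.5, 5.5]
opening: 0.112
finger_force: 58.6
```

```bash
python3 - <<'E'
from h import *
s=env.read_state();print(s['position'],L(s['position']),s['wrist_force'],s['opening'],s['finger_force'])
p=L(s['position']);h=None
# arc rows from 78.5 to 0 in tool axes (normalised)
x0,z0=[(H(78.5)-0)[i] for i in(0,2)]
prev=H(78.5);out=[]
for d in np.linspace(78.5,0,41)[1:]:
    q=H(d);dd=q-prev;prev=q
    out.append([round(float(dd[:2]@X)/750,4),round(float(-dd[2])/750,4)])
print(out)
E
```

```text
[642.87675635 -71.41259589 284.11965654] [130.5  -0.7 284.1] [-1.77739993  0.50166771  5.45938796] 0.11231629302725558 58.5928738117218
[[-0.0088, -0.0008], [-0.0089, -0.0005], [-0.0089, -0.0002], [-0.0089, 0.0001], [-0.0089, 0.0004], [-0.0089, 0.0007], [-0.0088, 0.001], [-0.0088, 0.0013], [-0.0087, 0.0016], [-0.0087, 0.0019], [-0.0086, 0.0022], [-0.0085, 0.0025], [-0.0084, 0.0028], [-0.0083, 0.003], [-0.0082, 0.0033], [-0.0081, 0.0036], [-0.008, 0.0039], [-0.0079, 0.0042], [-0.0077, 0.0044], [-0.0075, 0.0047], [-0.0074, 0.0049], [-0.0072, 0.0052], [-0.007, 0.0054], [-0.0068, 0.0057], [-0.0066, 0.0059], [-0.0064, 0.0061], [-0.0062, 0.0063], [-0.006, 0.0065], [-0.0058, 0.0067], [-0.0055, 0.0069], [-0.0053, 0.0071], [-0.005, 0.0073], [-0.0048, 0.0075], [-0.0045, 0.0076], [-0.0043, 0.0078], [-0.004, 0.0079], [-0.0037, 0.0081], [-0.0035, 0.0082], [-0.0032, 0.0083], [-0.0029, 0.0084]]
```

Gripped at 58 N. I lower the lid along the arc, checking forces.

Emit:
servo_tool --pt "0 -0.0088 -0.0008 0 0" --pt "0 -0.0089 -0.0005 0 0" --pt "0 -0.0089 -0.0002 0 0" --pt "0 -0.0089 0.0001 0 0" --pt "0 -0.0089 0.0004 0 0"

```text
clock: 13.05
position: [610.8, -78.0, 285.5]
tcp_rot: [3.136, 0.002, 1.764]
wrist_force: [3.7, 0.0, 7.3]
opening: 0.113
finger_force: 59.2
```

Emit:
servo_tool --pt "0 -0.0089 0.0007 0 0" --pt "0 -0.0088 0.001 0 0" --pt "0 -0.0088 0.0013 0 0" --pt "0 -0.0087 0.0016 0 0" --pt "0 -0.0087 0.0019 0 0"

```text
clock: 13.55
position: [577.7, -84.7, 279.5]
tcp_rot: [3.139, 0.002, 1.763]
wrist_force: [0.7, -2.1, 6.5]
opening: 0.112
finger_force: 63.6
```

Emit:
servo_tool --pt "0 -0.0086 0.0022 0 0" --pt "0 -0.0085 0.0025 0 0" --pt "0 -0.0084 0.0028 0 0" --pt "0 -0.0083 0.003 0 0" --pt "0 -0.0082 0.0033 0 0"

```text
clock: 14.05
position: [546.8, -90.9, 268.2]
tcp_rot: [3.14, 0.002, 1.763]
wrist_force: [7.0, -5.0, -6.4]
opening: 0.115
finger_force: 64.1
```

Emit:
servo_tool --pt "0 -0.0081 0.0036 0 0" --pt "0 -0.008 0.0039 0 0" --pt "0 -0.0079 0.0042 0 0" --pt "0 -0.0077 0.0044 0 0" --pt "0 -0.0075 0.0047 0 0"

```text
clock: 14.55
position: [517.4, -96.8, 252.5]
tcp_rot: [3.141, 0.002, 1.763]
wrist_force: [1.2, -5.6, 3.9]
opening: 0.114
finger_force: 64.4
```

```bash
python3 - <<'E'
from h import *
s=env.read_state();p=L(s['position']);print(p,s['wrist_force'])
for d in np.arange(60,35,-1): 
    q=L(H(d)); 
    if abs(q[0]-p[0])<4: print(d,q)
E
```

```text
[  2.5  -1.3 252.5] [ 1.2310298  -5.64414551  3.90474695]
39 [  4.    0.  268.1]
38 [  1.2   0.  266.2]
```

Emit:
servo_tool --pt "0 -0.0074 0.0049 0 0" --pt "0 -0.0072 0.0052 0 0" --pt "0 -0.007 0.0054 0 0" --pt "0 -0.0068 0.0057 0 0" --pt "0 -0.0066 0.0059 0 0"

```text
clock: 15.05
position: [491.3, -101.7, 231.7]
tcp_rot: [-3.14, 0.001, 1.763]
wrist_force: [-1.0, -5.0, 3.1]
opening: 0.112
finger_force: 64.3
```

Emit:
servo_tool --pt "0 -0.0064 0.0061 0 0" --pt "0 -0.0062 0.0063 0 0" --pt "0 -0.006 0.0065 0 0" --pt "0 -0.0058 0.0067 0 0" --pt "0 -0.0055 0.0069 0 0"

```text
clock: 15.55
position: [469.5, -105.6, 207.0]
tcp_rot: [-3.141, 0.001, 1.763]
wrist_force: [1.1, -4.4, 0.8]
opening: 0.115
finger_force: 63.9
```

Emit:
servo_tool --pt "0 -0.0053 0.0071 0 0" --pt "0 -0.005 0.0073 0 0" --pt "0 -0.0048 0.0075 0 0" --pt "0 -0.0045 0.0076 0 0" --pt "0 0 0 0 0"

```text
clock: 16.05
position: [454.7, -108.3, 183.6]
tcp_rot: [-3.139, -0.0, 1.763]
wrist_force: [2.3, -5.8, -5.0]
opening: 0.117
finger_force: 64.5
```

Emit:
servo_tool --pt "0 -0.0043 0.0078 0 0" --pt "0 -0.004 0.0079 0 0" --pt "0 -0.0037 0.0081 0 0" --pt "0 -0.0035 0.0082 0 0" --pt "0 -0.0016 0.004 0 0"

```text
clock: 16.55
position: [442.8, -110.5, 157.7]
tcp_rot: [3.142, 0.0, 1.764]
wrist_force: [0.5, -4.1, 1.9]
opening: 0.111
finger_force: 64.2
```

Emit:
servo_tool --pt "0 -0.0014 0.004 0 0" --pt "0 -0.0013 0.004 0 0" --pt "0 0 0.002 0 0" --pt "0 0 0 0 0" --pt "0 0 0 0 0"

```text
clock: 17.05
position: [440.2, -110.8, 150.1]
tcp_rot: [-3.139, -0.001, 1.764]
wrist_force: [-3.2, -4.0, -1.3]
opening: 0.115
finger_force: 64.8
```

```bash
python3 - <<'E'
from h import *
s=env.read_state();print(L(s['position']),s['wrist_force'],L(H(0)))
E
```

```text
[-75.9  -0.  150.1] [-3.20845691 -4.02674669 -1.2981676 ] [-75.  -0. 165.]
```

Emit:
servo_tool --pt "0 0 0.002 0 0" --pt "0 0 0.002 0 0" --pt "0 0 0 0 0" --pt "0 0 0 0 0"

```text
clock: 17.45
position: [439.9, -110.8, 148.9]
tcp_rot: [-3.139, -0.0, 1.764]
wrist_force: [-11.0, -2.3, 10.6]
opening: 0.112
finger_force: 66.1
```

Emit:
servo_tool --pt "0 0.001 0.002 0 0" --pt "0 0.001 0.001 0 0" --pt "0 0 0 0 0" --pt "0 0 0 0 0"

```text
clock: 17.85
position: [440.0, -110.9, 148.7]
tcp_rot: [-3.135, -0.0, 1.763]
wrist_force: [-28.4, -2.3, 27.6]
opening: 0.113
finger_force: 68.2
```

Seated: the force rises with no further travel. I release and retreat upward.

Emit:
servo_tool --pt "0 -0.001 -0.003 0 0" --pt "0 0 0 0 0.5" --pt "0 0 0 0 0.5" --pt "0 0 0 0 0.5" --pt "0 0 0 0 0.5"

```text
clock: 18.35
position: [441.8, -110.4, 147.7]
tcp_rot: [-3.141, -0.0, 1.764]
wrist_force: [-0.1, -0.0, 0.3]
opening: 0.5
finger_force: 0.0
```

Emit:
servo_tool --pt "0 0 -0.02 0 0.5" --pt "0 0 -0.04 0 0.5" --pt "0 0 -0.06 0 0.5" --pt "0 0 -0.06 0 0.5" --pt "0 0 -0.04 0 0.5"

```text
clock: 18.85
position: [442.1, -110.5, 316.3]
tcp_rot: [3.138, 0.002, 1.764]
wrist_force: [-0.4, -0.4, 0.1]
opening: 0.501
finger_force: 0.0
```

Emit:
servo_tool --pt "0 0 0 0 0.5" --pt "0 0 0 0 0.5" --pt "0 0 0 0 0.5"

```text
clock: 19.15
position: [441.5, -110.5, 311.1]
tcp_rot: [-3.139, -0.001, 1.764]
wrist_force: [0.6, 0.6, -0.6]
opening: 0.5
finger_force: 0.0
```

```bash
python3 - <<'E'
from h import *
s=env.read_state();print(L(s['position']),s['wrist_force'],s['finger_force'],s['clock'])
c=cap('wrist','w9.png');h=cv2.cvtColor(c['frame'],cv2.COLOR_RGB2HSV)
for d in(0,1,2,4): print(d,[proj(c,H(d,y)).round(1) for y in(0,40)])
for y in(0,20,40):
    u,v=proj(c,H(0,y)).astype(int); print(y,v,''.join('#' if h[v,q,1]<70 and h[v,q,2]<170 else '.' for q in range(u-40,u+40)),u)
# tin etc. check: tracked shifts between scene0 and now
a=np.load('pics/scene0.png.npz')['frame'];b=cap('scene','s9.png')['frame']
for n,(u,v) in dict(tin=(277,331),jar=(273,160),glue=(333,121),glue2=(290,115)).items():
    w=12;T=a[v-w:v+w,u-w:u+w];S=b[v-w-8:v+w+8,u-w-8:u+w+8]
    _,m,_,l=cv2.minMaxLoc(cv2.matchTemplate(S,T,cv2.TM_CCOEFF_NORMED));print(n,round(m,3),l[0]-8,l[1]-8)
E
```

```text
[-74.6   0.  311.1] [ 0.64195916  0.60327325 -0.61998063] 0.0 19.15
0 [array([317.9, 182.6]), array([317.7, 138.7])]
1 [array([319.1, 183.5]), array([318.9, 139.2])]
2 [array([320.3, 184.4]), array([320.2, 139.6])]
4 [array([323.1, 186.2]), array([323.1, 140.5])]
0 182 ....................................###########................................. 317
20 161 .....#..............................###########................................. 317
40 138 ....................................###########................................. 317
tin 0.963 0 0
jar 0.446 8 8
glue 0.999 0 0
glue2 0.999 0 0
```

The bar is at column 318 (317.9 predicted for shut), and the tin and bottle have not moved. The jar is probably hidden behind the arm, which never went near it.

```bash
python3 -c "
from cell import ticket; print(ticket.finish_job())"
```

```text
the job is handed in; nothing more can be done
None
```

I handed the job in at about 19 s with the tape measure in the right-hand bay, the stay broken and the lid lowered shut; the tin and bottle had not moved, but the jar could not be seen in the last picture, and the hand-in gave no verdict.

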